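Put the seasonings away in the spice rack and cruet stand

ROBOT

A 6-joint arm with a two-finger parallel gripper is mounted at the origin on a cart in front of the work surface, level with it; the furniture and walls round the work are solid. World frame = base frame: x ahead of the robot, y to its left, z up, the work surface at z = 0. Lengths are in m, angles in rad, forces in N, time in s.
With the tool pointing down it reaches from about 0.3 to 0.875 m from the base axis. Payload 6.4 kg.
Tool frame: the origin (TCP) lies on the centre line of the jaws, within the pads' length; the fingertips stand 22 mm ahead of it and the grasp point (between the pads) lies 3 mm ahead of it; z points along the fingers, y is the line along which they close (so a half turn about z gives the same grasp; the last joint's range is limited). The gripper opens to 88 mm and grips with 3 to 60 N. Pads are 18 mm wide; open, the fingers measure 123 mm over their backs; the gripper's body (75 mm by 187 mm) begins 45 mm behind the grasp point.
Start: joints at [1.006, 0.181, 1.607, -0, 1.354, -0.206], TCP at [0.202, 0.538, 0.223] pointing down, gripper open.
Joint ranges: [-2.99, 2.99], [-0.89, 2.07], [0.3, 2.58], [-1.14, 4.28], [0, 2.63], [-3.12, 3.12]. Speed limits (rad/s): [2.57, 2.57, 3.01, 3.14, 3.14, 3.14].

INTERFACE

Orientations are given as a unit quaternion [w, x, y, z].
In Python, from workcell import manip gives the robot as it stands.
- The arm moves only by the shell command python3 -m creep 'ROWS'. ROWS is text: rows parted by semicolons, each of 5 numbers parted by spaces: the opening, from 0 (shut) to 1 (fully open), then the shift along the world's x, y, z in cm, then the turn about the world's z in rad. In form: jaw x y z spin; .... A call has exactly 10 rows; each row shifts and turns the commanded pose from where the row before left it; what a row does not reach is not made up. A row lasts 1/10 s, in which the tool goes at most 50 mm and 8.59 degrees, less where a joint would pass 70% of its speed; a pose out of reach is approached as far as the arm can. A call with a gripper value outside its range is refused whole. The fingers move at their own pace and stop on an object; the grip force is fixed at half the most. Time passes only in rows, so rows that do not move let the fingers close, or fill a call up. It gives the time, the measured TCP pose, the force, the opening and the grip force at its end, in the units of the state.
- manip.sense(): the state, without advancing time (a new reading comes with each control period).
- manip.capture(name): name is "side" or "top"; returns the picture (400x640x3 uint8, red, green, blue); there is no depth.
- manip.get_calibration(name): a dict with "fx", "fy", "cx", "cy" (pixels), "R" (3x3) and "t" (3): a world point X has camera coordinates R X + t. Camera axes: x right, y down, z forward; pixel columns grow to the right and rows downward; lengths in m; the calibration is good to about 2 mm. A picture is of the moment at which its call begins. get_calibration takes no time and is no camera call.
- manip.hand_in(): hands the job in; it is judged then, once.
The state is a dict: "t": time; "joint_positions": joint angles; "dq": joint speeds; "tau": joint torques, N m; "ee_pos": TCP position; "tool_rot": TCP orientation; "force": force on the tool from outside, world axes, zero at the start; "moment": the same for the moment, N m; "finger_gap": opening from 0.0 (shut) to 1.0 (fully open); "gripper_force": force on a finger pad.
Only numpy, scipy, OpenCV 4.12 (cv2) and the standard library are available. Lean on these libraries where they do the work, as an engineer would, in place of code of your own. Each camera call takes 0.05 s, during which the arm holds its last target. There are 200 camera calls.

TASK

Dinner is cooked: clear away the five seasonings that were left standing round the corner of the hob, each into its well in the two bamboo holders, upright and right down on the floor of the well. The three red-capped spice jars belong in the long spice rack, one in each well; the pepper mill and the salt shaker belong in the short cruet stand, the mill in the large well and the salt in the small one. Keep them upright all the way, set them down without dropping them, and leave the tin, the cup and the lemon where they are.

Things in the scene. Friction and masses are not known exactly. Their poses are not given: they have to be found in the camera images.
- spice_a_mid (a point): first spice jar with a round red screw cap, upright on the worktop beside or in front of the black glass hob. 106 mm tall; body 42 mm across, cap 45 mm across and 21 mm high (85 to 106 mm above the foot). Point: on its upright axis, half-way up (53 mm above the foot). Weighs about 0.11 kg. The three spice jars are alike but for their labels
- spice_c_mid (a point): second spice jar with a round red screw cap, upright on the worktop beside or in front of the black glass hob. 106 mm tall; body 42 mm across, cap 45 mm across and 21 mm high (85 to 106 mm above the foot). Point: on its upright axis, half-way up (53 mm above the foot). Weighs about 0.11 kg. The three spice jars are alike but for their labels
- spice_d_mid (a point): third spice jar with a round red screw cap, upright on the worktop beside or in front of the black glass hob. 106 mm tall; body 42 mm across, cap 45 mm across and 21 mm high (85 to 106 mm above the foot). Point: on its upright axis, half-way up (53 mm above the foot). Weighs about 0.11 kg. The three spice jars are alike but for their labels
- salt_shaker_mid (a point): glass salt shaker with a domed grey metal top, upright on the worktop beside or in front of the hob. 90 mm tall; glass 44 mm across at its widest (30 mm above the foot), tapering to 32 mm below the cap; cap 34 mm across and straight-sided from 66 to 80 mm above the foot, domed above. Point: on its axis, half-way up (45 mm above the foot). About 0.1 kg
- pepper_mill_mid (a point): dark brown wooden pepper mill, upright on the worktop beside or in front of the hob. 170 mm tall: body 58 mm across at the foot, narrowing to 48 mm at its neck, 122 mm up; above it the ball-shaped head (it does not turn), 50 mm across 141 mm up; small knob on top. Best gripped firmly by neck and head together, 129 mm up, where it does not swing. Point: on its axis, half-way up (85 mm above the foot). About 0.18 kg
- spice_rack: the long one of two bamboo holders fixed on the worktop left of the hob: a base board with a drilled board above it, 76 x 204 mm (x, y), 32 mm high, with three equal round wells 56 mm wide in one row. Origin: centre of its underside, on the worktop; z up, y along the row, away from the robot. Well centres at x = 0, y = -66, 0 and +66 mm; well floors 10 mm, mouths 32 mm above the origin
- cruet_stand: the short one of the two bamboo holders, fixed beside the other: same make, 90 x 176 mm (x, y), 32 mm high. Origin: centre of its underside, on the worktop; z up, y along its length, away from the robot. Large well, 72 mm wide, for the pepper mill at x = 0, y = -42 mm; small well, 58 mm wide, for the salt shaker at x = 0, y = +45 mm; well floors 10 mm, mouths 32 mm above the origin
- tomato_tin: bystander: green food tin, 57 mm across, 72 mm tall, standing on the worktop behind the seasonings, left of the hob. Origin: centre of its underside
- white_cup: bystander: white coffee cup with a handle, 62 x 90 x 55 mm, standing on the worktop behind the holders, below an open wall shelf whose underside is 543 mm above the worktop and begins some 80 mm behind the holders. Origin: centre of its underside
- lemon_mid (a point): bystander: yellow lemon, 78 x 55 x 56 mm, lying on the worktop in front of the hob, at the right. Point: its centre, 28 mm above the worktop. Over the hob hangs the cooker hood: underside 635 mm above the worktop, front 74 mm behind the front edge of the hob; an arm swings past it clear if kept close to its base

How it is judged:
By the outcome, as a careful person would: the job done as asked, in the order asked, and still so for the second after the job is handed in, with the robot touching nothing.
It also fails if it takes over 134 s, if anything falls off the work surface, if the arm or the gripper's body presses on something with over 40 N, if the wrist force passes 120 N, or if a joint passes its speed limit or range.

## Working session

There is one attempt and no reset: what is moved stays moved. The work goes in short steps, Python scripts to look and compute and a shell command to move; the robot and the scene stay as the last step left them, time stands still between calls to the robot, and variables do not carry over. Pictures are saved under pics/ and viewed, at most 14 in all, crops included, and the job is handed in when it is done.

```bash
mkdir -p pics; ls
python3 - <<'E'
from workcell import manip
import cv2,numpy as np
s=manip.sense();print({k:np.round(v,3).tolist() for k,v in s.items()})
for n in("side","top"):
    im=manip.capture(n);cv2.imwrite(f"pics/{n}0.png",im[:,:,::-1]);c=manip.get_calibration(n)
    print(n,c["fx"],c["cx"],c["cy"],np.round(c["R"],3).tolist(),np.round(c["t"],3), np.round(-np.array(c["R"]).T@c["t"],3))
E
```

```text
pics
{'t': 0.0, 'joint_positions': [1.006, 0.182, 1.608, -0.0, 1.354, -0.206], 'dq': [0.0, -0.001, 0.002, -0.001, -0.001, 0.0], 'tau': [-0.0, -43.387, -34.185, 0.07, 0.039, -0.0], 'ee_pos': [0.202, 0.538, 0.222], 'tool_rot': [-0.0, 0.178, 0.984, -0.001], 'force': [-0.094, 0.889, -0.544], 'moment': [-0.024, 0.008, -0.008], 'gripper_force': 0.0, 'finger_gap': 1.001}
side 377.3727069468127 325.5327335355385 199.36870366483055 [[0.922, -0.387, 0.016], [-0.226, -0.57, -0.79], [0.315, 0.725, -0.612]] [-0.529  0.178  0.957] [ 0.227 -0.797  0.735]
top 492.23236834137845 323.324365171869 199.96128627932242 [[-0.018, -0.999, -0.028], [-0.99, 0.021, -0.136], [0.137, 0.026, -0.99]] [0.04  0.574 1.307] [ 0.39  -0.006  1.374]
```

View pics/side0.png

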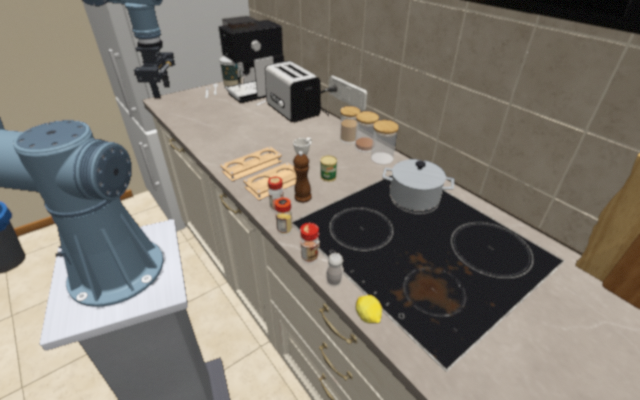

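View pics/top0.png

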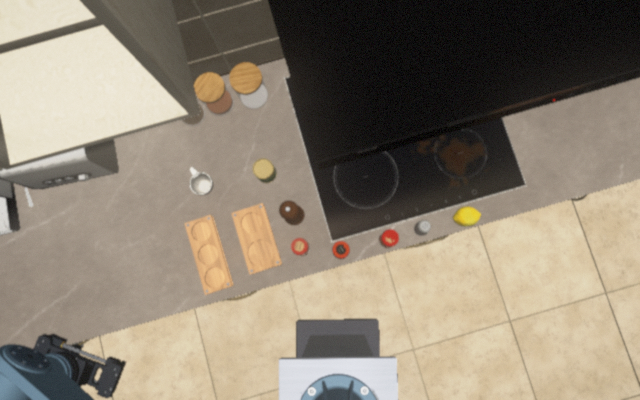

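The side view shows the red caps at about (276,184), (284,205) and (310,232), the salt at (335,267), the mill at (302,178), the holders at (252,163) and (275,180), and the lemon at (370,310). The top view shows the caps at (300,246), (341,250) and (390,238), the salt at (423,228), the mill at (291,211), the rack at (208,254) and the stand at (256,239). I'll measure these next.

```bash
cat > h.py <<'E'
from workcell import manip
import cv2,numpy as np
def cal(n):
    c=manip.get_calibration(n);return c,np.array(c["R"]),np.array(c["t"])
def ray(n,u,v):
    c,R,t=cal(n);d=R.T@np.array([(u-c["cx"])/c["fx"],(v-c["cy"])/c["fy"],1]);return -R.T@t,d/np.linalg.norm(d)
def onz(n,u,v,z):
    o,d=ray(n,u,v);return o+d*(z-o[2])/d[2]
def tri(a,b):
    (o1,d1),(o2,d2)=ray("top",*a),ray("side",*b)
    s=np.linalg.lstsq(np.c_[d1,-d2],o2-o1,rcond=None)[0];p,q=o1+s[0]*d1,o2+s[1]*d2
    return (p+q)/2,np.linalg.norm(p-q)
def proj(n,X):
    c,R,t=cal(n);p=R@np.array(X)+t;return p[0]/p[2]*c["fx"]+c["cx"],p[1]/p[2]*c["fy"]+c["cy"]
def blobs(m,lo,hi):
    k,_,st,ce=cv2.connectedComponentsWithStats(m.astype(np.uint8))
    return [(st[i],ce[i]) for i in range(1,k) if lo<st[i][4]<hi]
def red(im):
    h=cv2.cvtColor(im,cv2.COLOR_RGB2HSV).astype(int);return ((h[...,0]<6)|(h[...,0]>174))&(h[...,1]>170)&(h[...,2]>90)
E
python3 - <<'E'
from h import *
t=cv2.imread("pics/top0.png")[:,:,::-1].copy();s=cv2.imread("pics/side0.png")[:,:,::-1].copy()
for n,im in(("top",t),("side",s)):
    for st,ce in blobs(red(im),20,2000):print(n,"red",st.tolist(),ce.round(1),onz(n,*ce,0.1).round(3))
h=cv2.cvtColor(t,cv2.COLOR_RGB2HSV).astype(int);
m=(h[...,0]>8)&(h[...,0]<22)&(h[...,1]>85)&(h[...,2]>140);m[:200]=0;m[300:]=0;m[:,:180]=0;m[:,283:]=0
m=cv2.morphologyEx(m.astype(np.uint8),cv2.MORPH_OPEN,np.ones((3,3)))
for c in cv2.findContours(m,0,1)[0]:
    if cv2.contourArea(c)<500:continue
    r=cv2.minAreaRect(c);b=cv2.boxPoints(r);P=np.array([onz("top",*p,0.032) for p in b])
    print("bamboo",r,P.mean(0).round(4),[np.linalg.norm(P[i]-P[i-1]).round(3) for i in range(4)],b.round(1).tolist(), P.round(3).tolist())
a=cv2.resize(t[140:300,180:480],None,fx=2.65,fy=2.65,interpolation=cv2.INTER_CUBIC);cv2.imwrite("pics/tc.png",a[:,:,::-1])
a=cv2.resize(s[130:330,210:400],None,fx=3,fy=3,interpolation=cv2.INTER_CUBIC);cv2.imwrite("pics/sc.png",a[:,:,::-1])
E
```

```text
top red [382, 230, 16, 16, 150] [389.7 237.1] [ 0.466 -0.142  0.1  ]
side red [269, 181, 13, 8, 57] [275.7 185.2] [0.446 0.069 0.1  ]
side red [275, 205, 15, 7, 61] [282.4 208.2] [ 0.432 -0.038  0.1  ]
side red [300, 223, 19, 18, 205] [309.6 231.4] [ 0.467 -0.15   0.1  ]
bamboo ((208.53369140625, 254.05810546875), (74.83674621582031, 29.98355484008789), 73.92642974853516) [0.4343 0.3452 0.032 ] [np.float64(0.205), np.float64(0.082), np.float64(0.205), np.float64(0.081)] [[183.8000030517578, 222.3000030517578], [212.60000610351562, 214.0], [233.3000030517578, 285.8999938964844], [204.5, 294.20001220703125]] [[0.522, 0.415, 0.032], [0.543, 0.335, 0.032], [0.347, 0.276, 0.032], [0.326, 0.354, 0.032]]
bamboo ((256.1567687988281, 238.25946044921875), (64.40480041503906, 34.11396026611328), 72.89727020263672) [0.4746 0.2146 0.032 ] [np.float64(0.177), np.float64(0.094), np.float64(0.177), np.float64(0.092)] [[230.39999389648438, 212.5], [263.0, 202.5], [281.8999938964844, 264.0], [249.3000030517578, 274.1000061035156]] [[0.546, 0.286, 0.032], [0.572, 0.196, 0.032], [0.403, 0.144, 0.032], [0.377, 0.233, 0.032]]
```

View pics/tc.png

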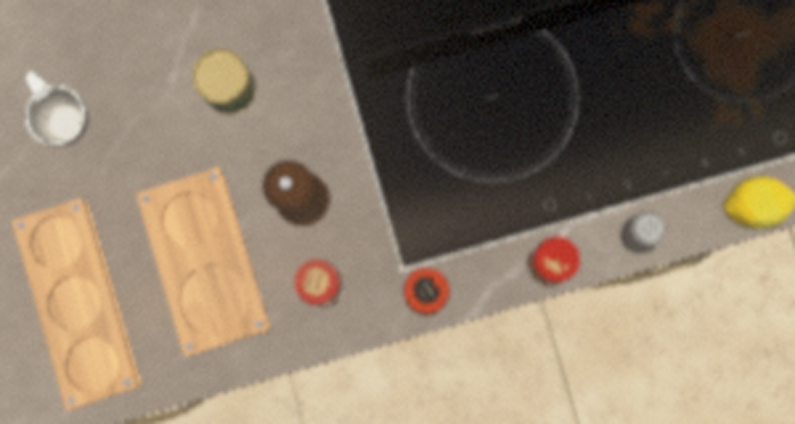

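View pics/sc.png

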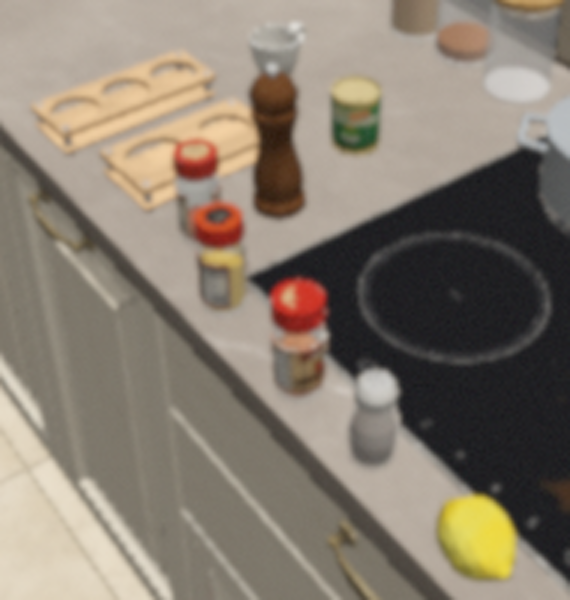

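The crops show the cap tops at top/side pixels (300,246.4)/(275.3,180.3), (341.1,249.4)/(282.7,202) and (389.8,237.7)/(309.7,227.7). The salt top is at (423,227)/(335.3,256) and the mill knob at (287.5,209)/(300.7,153). The large well of the stand is at the robot end, as stated.

Run:
```python
from h import *
C=lambda u,v:(180+u/2.65,140+v/2.65)
S=lambda u,v:(210+u/3,130+v/3)
for n,a,b,z in [("j1",C(318,282),S(196,151),.106),("j2",C(427,290),S(218,216),.106),("j3",C(556,259),S(299,293),.106),("salt",C(644,229),S(376,378),.086),("mill",C(285,183),S(272,69),.168)]:
    p,e=tri(a,b);print(n,p.round(3),"err",e.round(4),"top@z",onz("top",*a,z).round(3),"side@z",onz("side",*b,z).round(3))
for n,u,v in [("rack far",57,241),("rack mid",75,304),("rack near",94,364),("cruet small",191,222),("cruet large",214,295)]:
    print(n,onz("top",*C(u,v),.021).round(3))
# screws on holder tops
for n,q in [("rack",[(20,226),(81,206),(127,383),(71,401)]),("cruet",[(146,199),(214,174),(259,325),(190,345)])]:
    P=np.array([onz("top",*C(*x),.032) for x in q]);c=P.mean(0);d=P[0]+P[1]-P[2]-P[3];print(n,c.round(4),np.arctan2(d[1],d[0]).round(3))
print("tin",onz("top",*C(221,78),.072).round(3))
```

```text
j1 [0.448 0.089 0.103] err 0.0044 top@z [0.446 0.089 0.106] side@z [0.45  0.085 0.106]
j2 [ 0.438 -0.017  0.103] err 0.0029 top@z [ 0.436 -0.016  0.106] side@z [ 0.438 -0.02   0.106]
j3 [ 0.467 -0.143  0.106] err 0.0055 top@z [ 0.464 -0.142  0.106] side@z [ 0.469 -0.143  0.106]
salt [ 0.496 -0.233  0.082] err 0.0064 top@z [ 0.493 -0.231  0.086] side@z [ 0.498 -0.238  0.086]
mill [0.538 0.114 0.162] err 0.0029 top@z [0.536 0.114 0.168] side@z [0.536 0.104 0.168]
rack far [0.498 0.368 0.021]
rack mid [0.432 0.348 0.021]
rack near [0.37  0.328 0.021]
cruet small [0.515 0.228 0.021]
cruet large [0.438 0.203 0.021]
rack [0.4324 0.346  0.032 ] 0.284
cruet [0.4741 0.2141 0.032 ] 0.292
tin [0.657 0.188 0.072]
```

```bash
python3 -m creep '0.8 2.05 -3.75 0 .065;0.8 2.05 -3.75 0 .065;0.8 2.05 -3.75 0 .065;0.8 2.05 -3.75 0 .065;0.8 2.05 -3.75 0 .065;0.8 2.05 -3.75 0 .065;0.8 2.05 -3.75 0 .065;0.8 2.05 -3.75 0 .065;0.8 2.05 -3.75 0 .065;0.8 2.05 -3.75 0 .065'; python3 -m creep '0.8 2.05 -3.75 0 0;0.8 2.05 -3.75 0 0;0.8 0 0 0 0;0.8 0 0 0 0;0.8 0 0 0 0;0.8 0 0 0 0;0.8 0 0 0 0;0.8 0 0 0 0;0.8 0 0 0 0;0.8 0 0 0 0'
```

```text
t: 1.1
ee_pos: [0.4072, 0.1618, 0.2232]
tool_rot: [0.0, -0.146, 0.989, 0.0]
force: [1.1, 0.2, 0.4]
finger_gap: 0.798
gripper_force: 0.0
t: 2.1
ee_pos: [0.4478, 0.0887, 0.2233]
tool_rot: [0.0, -0.145, 0.989, -0.0]
force: [0.0, -0.2, -0.2]
finger_gap: 0.802
gripper_force: 0.0
```

```bash
python3 -m creep '0.8 0 0 -4 0;0.8 0 0 -3 0;0.8 0 0 0 0;0.8 0 0 0 0;0.8 0 0 0 0;0.8 0 0 0 0;0.8 0 0 0 0;0.8 0 0 0 0;0.8 0 0 0 0;0.8 0 0 0 0'
python3 - <<'E'
from h import *
e=manip.sense()["ee_pos"];print(e)
s=manip.capture("side");t=manip.capture("top")
for im,n in((s,"side"),(t,"top")):
    u,v=proj(n,np.array(e)+[0,0,-.022]);print(n,u,v)
    c=im[int(v)-70:int(v)+70,int(u)-70:int(u)+70]
    cv2.imwrite(f"pics/{n}1.png",cv2.resize(c,(560,560),interpolation=cv2.INTER_CUBIC)[:,:,::-1])
a,b=cv2.imread("pics/side1.png"),cv2.imread("pics/top1.png");cv2.imwrite("pics/p1.png",cv2.resize(np.hstack([a,b]),(800,400)))
E
```

```text
t: 3.1
ee_pos: [0.4479, 0.0884, 0.1534]
tool_rot: [0.0, -0.145, 0.989, -0.0]
force: [0.5, -0.3, 0.5]
finger_gap: 0.799
gripper_force: 0.0
[0.44794443 0.08839355 0.1534325 ]
side 273.8050642093369 172.46234926075098
top 299.4900753813459 245.2540792237118
```

View pics/p1.png

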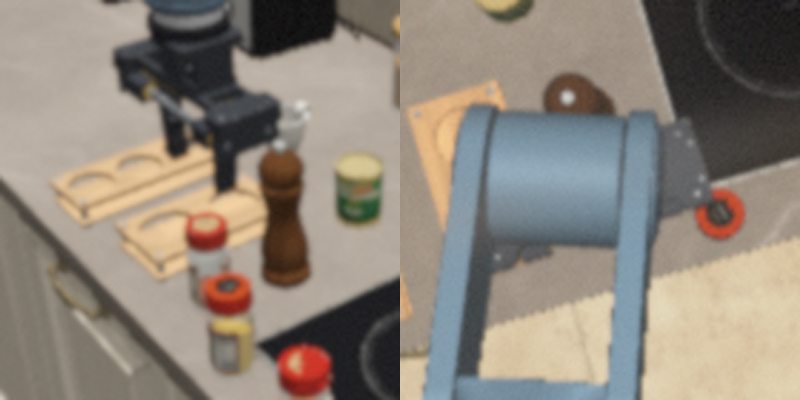

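The side crop shows the open fingers ending around crop (178,155) and (226,193), with the jar 1 cap below at (206,222). The top view is covered by the forearm. I'll check the fingertips against their projection.

```bash
python3 - <<'E'
from h import *
e=np.array(manip.sense()["ee_pos"]);y=np.array([-.287,.958,0])
for z in(-.022,0):
  for w in(.035,.0525):
    print(z,w,[tuple((np.array(proj("side",e+s*w*y+[0,0,z]))-[203,102])*400/140) for s in(1,-1)])
E
python3 - <<'E'
import cv2
im=cv2.imread("pics/side1.png")[0:400,120:440];cv2.imwrite("pics/p2.png",cv2.resize(im,None,fx=1.5,fy=1.5,interpolation=cv2.INTER_CUBIC))
E
```

```text
-0.022 0.035 [(np.float64(183.3374088830674), np.float64(186.43992488821587)), (np.float64(221.90551258246614), np.float64(217.01534155598105))]
-0.022 0.0525 [(np.float64(174.1536631575434), np.float64(179.15937891382092)), (np.float64(232.03353784470826), np.float64(225.0444786592277))]
0 0.035 [(np.float64(181.61479470585908), np.float64(168.0850917134608)), (np.float64(220.60970100521834), np.float64(198.31190618638095))]
0 0.0525 [(np.float64(172.3350971513878), np.float64(160.8919548921928)), (np.float64(230.85619478649602), np.float64(206.25445294228126))]
```

View pics/p2.png

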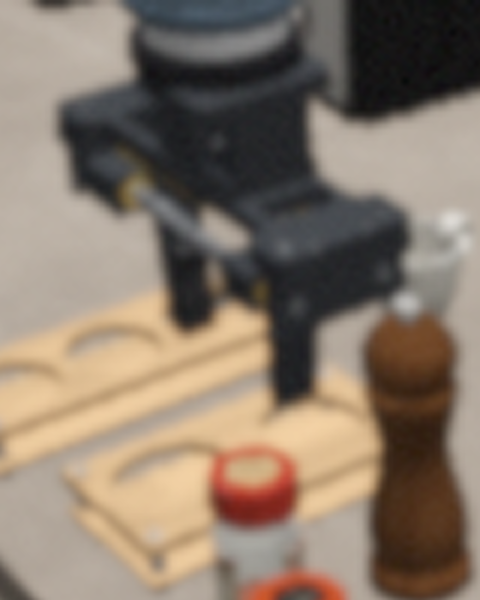

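The fingertips appear at about (176,156) and (224,193), where (178,183) and (227,221) were predicted, so they sit about 10 px too high. I'll check the gripper's offset in the top view.

Run:
```python
from h import *
s=manip.sense();e=np.array(s["ee_pos"]);y=np.array([-.287,.958,0]);x=np.array([.958,.287,0]);print(s["joint_positions"].round(3) if hasattr(s["joint_positions"],"round") else s["joint_positions"])
for z in(.04,.07,.1):
    print(z,[np.round(proj("top",e-.0935*y+k*.0375*x+[0,0,z]),1) for k in(1,-1)])
t=manip.capture("top");c=t[180:300,240:360];cv2.imwrite("pics/p3.png",cv2.resize(c,None,fx=5,fy=5,interpolation=cv2.INTER_CUBIC)[:,:,::-1])
```

```text
[-0.066 -0.01   1.963 -0.     1.188 -1.928]
0.04 [array([329.9, 217.4]), array([339.5, 247.1])]
0.07 [array([329.7, 216.1]), array([339.6, 246.6])]
0.1 [array([329.5, 214.7]), array([339.6, 246. ])]
```

View pics/p3.png

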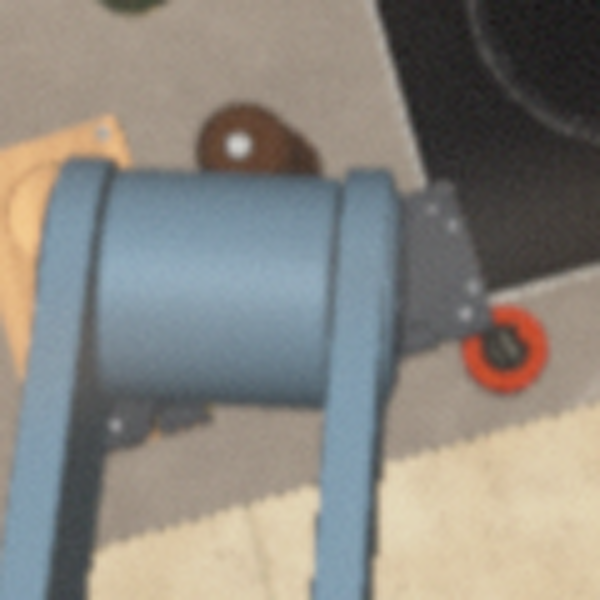

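The gripper body corners in the top view, at about (330,217) and (338,246), match the prediction, so x and y are right and only the tip height is in doubt. Descending with the jaws open is safe, so I'll go down and look again before closing.

```bash
python3 -m creep '0.8 0 0 -3 0;0.8 0 0 -2.5 0;0.8 0 0 0 0;0.8 0 0 0 0;0.8 0 0 0 0;0.8 0 0 0 0;0.8 0 0 0 0;0.8 0 0 0 0;0.8 0 0 0 0;0.8 0 0 0 0'
python3 - <<'E'
from h import *
e=np.array(manip.sense()["ee_pos"]);y=np.array([-.287,.958,0])
s=manip.capture("side");c=s[110:230,210:330];print([((np.array(proj("side",e+k*.044*y+[0,0,-.022]))-[210,110])*5).round() for k in(1,-1)])
cv2.imwrite("pics/p4.png",cv2.resize(c,None,fx=5,fy=5,interpolation=cv2.INTER_CUBIC)[:,:,::-1])
E
```

```text
t: 4.25
ee_pos: [0.4479, 0.0884, 0.0984]
tool_rot: [0.0, -0.145, 0.989, -0.0]
force: [-0.3, -0.0, 0.3]
finger_gap: 0.8
gripper_force: 0.0
[array([285., 356.]), array([368., 425.])]
```

View pics/p4.png

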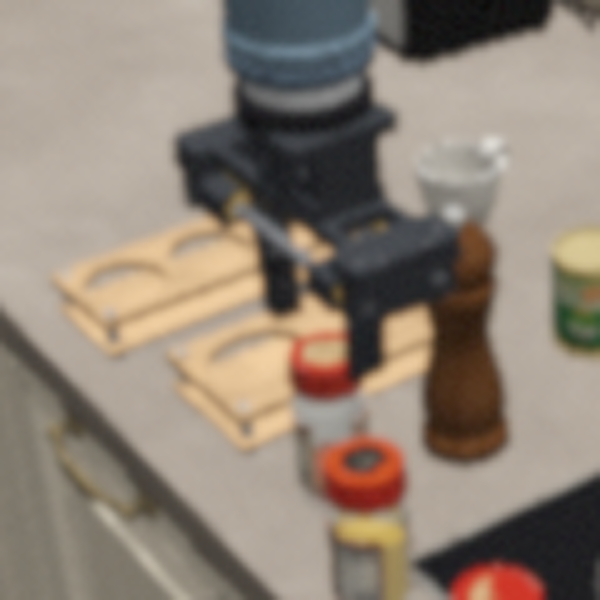

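The fingertips are at about (280,310) and (367,375), level with the cap top at (326,347), so they really are about 30 mm higher than reported. I'll go another 2.2 cm down, which is safe under either reading, and look.

```bash
python3 -m creep '0.8 0 0 -2.2 0;0.8 0 0 0 0;0.8 0 0 0 0;0.8 0 0 0 0;0.8 0 0 0 0;0.8 0 0 0 0;0.8 0 0 0 0;0.8 0 0 0 0;0.8 0 0 0 0;0.8 0 0 0 0'
python3 - <<'E'
from h import *
s=manip.capture("side");c=s[110:230,210:330]
cv2.imwrite("pics/p5.png",cv2.resize(c,None,fx=5,fy=5,interpolation=cv2.INTER_CUBIC)[:,:,::-1])
E
```

```text
t: 5.3
ee_pos: [0.4479, 0.0884, 0.0763]
tool_rot: [0.0, -0.145, 0.989, -0.0]
force: [-0.4, 0.5, -0.3]
finger_gap: 0.799
gripper_force: 0.0
```

View pics/p5.png

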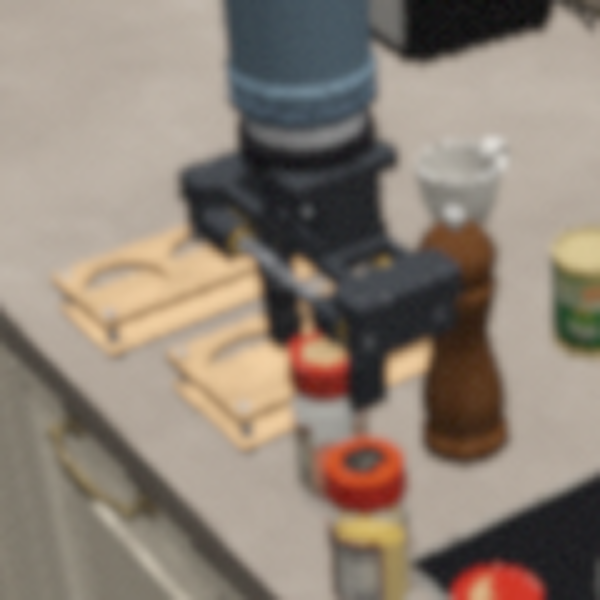

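The finger tips are now at about (283,338) and (368,405), straddling the cap at (322,365). I'll close; a gap near 0.51 would mean they're on the cap, and near 0.48 on the body.

```bash
python3 -m creep '0.7 0 0 0 0;0.6 0 0 0 0;0.55 0 0 0 0;0.5 0 0 0 0;0.45 0 0 0 0;0.4 0 0 0 0;0.3 0 0 0 0;0.3 0 0 0 0;0.3 0 0 0 0;0.3 0 0 0 0'
```

```text
t: 6.35
ee_pos: [0.4479, 0.0885, 0.0763]
tool_rot: [-0.0, -0.145, 0.989, 0.0]
force: [-0.8, 1.1, 0.3]
finger_gap: 0.494
gripper_force: 30.0
```

```bash
python3 -m creep '0.3 0 0 1 0;0.3 0 0 2 0;0.3 0 0 3 0;0.3 0 0 3 0;0.3 0 0 0 0;0.3 0 0 0 0;0.3 0 0 0 0;0.3 0 0 0 0;0.3 0 0 0 0;0.3 0 0 0 0'
python3 - <<'E'
from h import *
s=manip.capture("side");c=s[90:210,210:330]
cv2.imwrite("pics/p6.png",cv2.resize(c,None,fx=5,fy=5,interpolation=cv2.INTER_CUBIC)[:,:,::-1])
E
```

```text
t: 7.35
ee_pos: [0.4475, 0.0884, 0.1656]
tool_rot: [-0.001, -0.145, 0.989, 0.0]
force: [0.5, -0.4, -0.6]
finger_gap: 0.498
gripper_force: 30.0
```

View pics/p6.png

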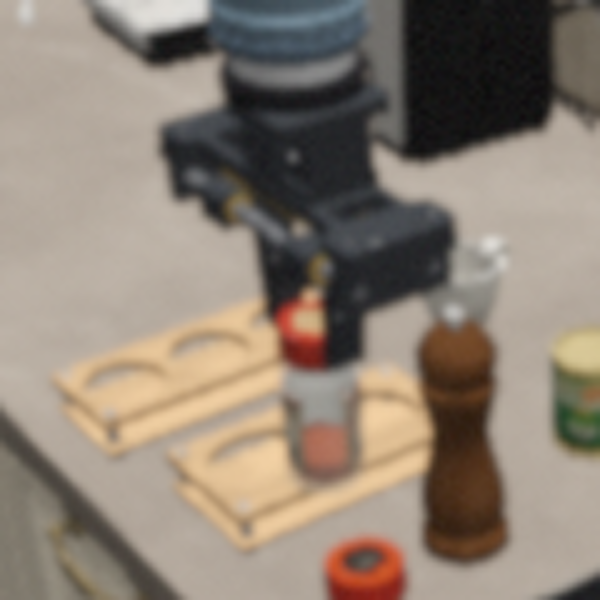

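The jar is lifted and upright, with its cap at crop (308,330) and foot at (323,475), and the fingers ending at the cap's lower edge. So the true tip is about 9 mm above the reported TCP: at the grasp the TCP reads 76 mm above the foot. Next I'll carry it over the far rack well.

```bash
python3 -m creep '0.3 0 2 0 0;0.3 0.2 3 0 0;0.3 0.2 4 0 0;0.3 0.2 4 0 0;0.3 0.5 4 0 0;0.3 0.8 4 0 0;0.3 1 3 0 0;0.3 1 2 0 0;0.3 0.95 1.75 0 0;0.3 0 0 0 0'; python3 -m creep '0.3 0 0 -2 0;0.3 0 0 0 0;0.3 0 0 0 0;0.3 0 0 0 0;0.3 0 0 0 0;0.3 0 0 0 0;0.3 0 0 0 0;0.3 0 0 0 0;0.3 0 0 0 0;0.3 0 0 0 0'
python3 - <<'E'
from h import *
s=manip.capture("side");t=manip.capture("top")
P={n:[np.round(proj(n,[x,y,z]),1).tolist() for x,y,z in((.496,.366,.01),(.496,.366,.032),(.496,.366,.0695),(.496,.366,.175))] for n in("side","top")};print(P)
c=np.hstack([s[90:190,190:290],t[180:280,150:250]])
cv2.imwrite("pics/p7.png",cv2.resize(c,None,fx=4,fy=4,interpolation=cv2.INTER_CUBIC)[:,:,::-1])
E
```

```text
t: 8.4
ee_pos: [0.4969, 0.3676, 0.1658]
tool_rot: [0.0, -0.146, 0.989, 0.0]
force: [-0.3, -0.6, -0.8]
finger_gap: 0.493
gripper_force: 30.0
t: 9.4
ee_pos: [0.4964, 0.3659, 0.1463]
tool_rot: [-0.0, -0.145, 0.989, -0.0]
force: [0.1, 0.8, -1.5]
finger_gap: 0.495
gripper_force: 30.0
{'side': [[266.9, 158.1], [266.4, 152.9], [265.6, 143.7], [263.0, 116.1]], 'top': [[203.4, 231.8], [201.2, 231.2], [197.4, 230.2], [185.3, 227.0]]}
```

View pics/p7.png

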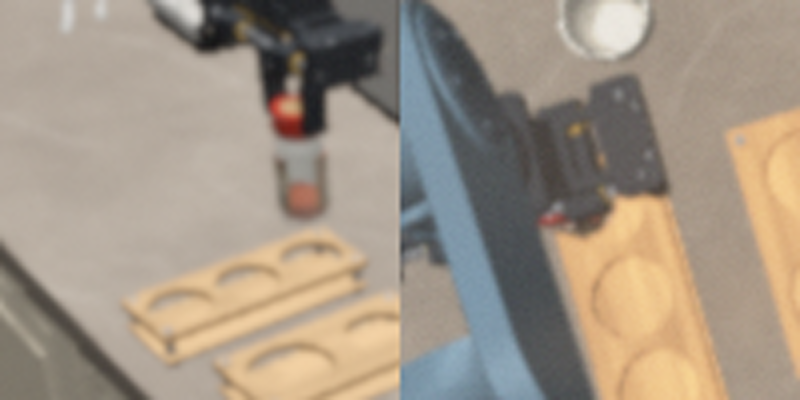

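The side crop puts the jar foot at (302,206), i.e. full (265.5,142), directly above the far well at (310,250). That matches the prediction of (265.6,143.7), so I'll lower it.

```bash
python3 -m creep '0.3 0 0 -2 0;0.3 0 0 -2 0;0.3 0 0 -1 0;0.3 0 0 -.4 0;0.3 0 0 -.2 0;0.3 0 0 -.1 0;0.3 0 0 -.1 0;0.3 0 0 -.1 0;0.3 0 0 0 0;0.3 0 0 0 0'
```

```text
t: 10.5
ee_pos: [0.4965, 0.3659, 0.0875]
tool_rot: [0.0, -0.145, 0.989, 0.0]
force: [-0.5, 0.2, -1.3]
finger_gap: 0.497
gripper_force: 30.0
```

```bash
python3 -m creep '0.3 0 0 -.1 0;0.3 0 0 -.1 0;0.3 0 0 -.1 0;0.3 0 0 0 0;0.3 0 0 0 0;0.3 0 0 0 0;0.3 0 0 0 0;0.3 0 0 0 0;0.3 0 0 0 0;0.3 0 0 0 0'
```

```text
t: 11.5
ee_pos: [0.4977, 0.3665, 0.0862]
tool_rot: [0.002, -0.145, 0.989, 0.0]
force: [-1.0, 0.2, 7.6]
finger_gap: 0.499
gripper_force: 30.0
```

```bash
python3 -m creep '0.52 0 0 0 0;0.56 0 0 0 0;0.6 0 0 0 0;0.65 0 0 0 0;0.7 0 0 0 0;0.75 0 0 0 0;0.8 0 0 0 0;0.8 0 0 2 0;0.8 0 0 3 0;0.8 0 0 4 0'; python3 -m creep '0.8 -1 -3.0 0 0;0.8 -1 -4.5 0 0;0.8 -1 -4.5 0 0;0.8 -1 -4.5 0 0;0.8 -1 -4.5 0 0;0.8 -0.5 -4.5 0 0;0.8 -0.5 -4.5 0 0;0.8 0 -4.5 0 0;0.8 0 -3.85 0 0;0.8 0 0 0 0'
python3 - <<'E'
from h import *
s=manip.capture("side");t=manip.capture("top")
c=np.hstack([s[110:230,190:310],t[190:310,180:300]]);print(np.round([proj("side",(.496,.366,z)) for z in(.01,.116)],1))
cv2.imwrite("pics/p8.png",cv2.resize(c,None,fx=3.3,fy=3.3,interpolation=cv2.INTER_CUBIC)[:,:,::-1])
for n,im in(("side",s),("top",t)):
    for st,ce in blobs(red(im),20,2000):print(n,"red",st.tolist(),ce.round(1),onz(n,*ce,0.1).round(3))
E
```

```text
t: 12.5
ee_pos: [0.4951, 0.3652, 0.1733]
tool_rot: [-0.002, -0.145, 0.989, -0.001]
force: [0.5, -0.2, 0.1]
finger_gap: 0.797
gripper_force: 0.0
t: 13.5
ee_pos: [0.4367, -0.0216, 0.1748]
tool_rot: [0.0, -0.142, 0.99, -0.001]
force: [0.2, 1.2, 0.0]
finger_gap: 0.8
gripper_force: 0.0
[[266.9 158.1]
 [264.5 131.9]]
side red [276, 205, 14, 7, 57] [282.7 208.2] [ 0.432 -0.039  0.1  ]
side red [300, 223, 19, 17, 207] [309.5 231.3] [ 0.466 -0.149  0.1  ]
top red [386, 230, 12, 16, 101] [391.6 236. ] [ 0.469 -0.147  0.1  ]
```

View pics/p8.png

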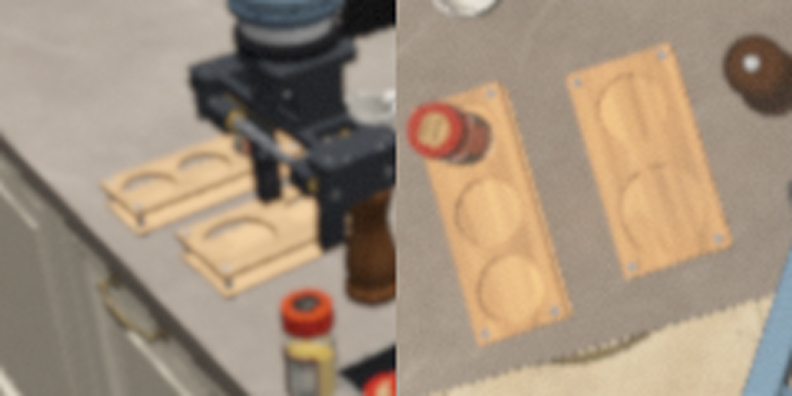

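The top view shows jar 1's cap at full (192,230), exactly where a jar seated in the far well should project. Next is jar 2.

```bash
python3 -m creep '0.8 0 0 -2 0;0.8 0 0 -3 0;0.8 0 0 -3 0;0.8 0 0 -1.8 0;0.8 0 0 0 0;0.8 0 0 0 0;0.7 0 0 0 0;0.6 0 0 0 0;0.5 0 0 0 0;0.4 0 0 0 0'; python3 -m creep '0.3 0 0 0 0;0.3 0 0 0 0;0.3 0 0 0 0;0.3 0 0 0 0;0.3 0 0 0 0;0.3 0 0 1 0;0.3 0 0 2 0;0.3 0 0 3 0;0.3 0 0 3 0;0.3 0 0 0 0'
```

```text
t: 14.6
ee_pos: [0.4369, -0.0177, 0.077]
tool_rot: [0.001, -0.145, 0.989, -0.0]
force: [-0.3, 0.4, 3.2]
finger_gap: 0.494
gripper_force: 30.0
t: 15.6
ee_pos: [0.439, -0.0185, 0.1705]
tool_rot: [0.003, -0.145, 0.989, -0.002]
force: [0.3, -0.4, -2.0]
finger_gap: 0.494
gripper_force: 30.0
```

```bash
python3 -m creep '0.3 -.1 2 0 0;0.3 -.1 3.5 0 0;0.3 -.1 4.5 0 0;0.3 -.1 4.5 0 0;0.3 0 4.5 0 0;0.3 0 4.5 0 0;0.3 0 4.5 0 0;0.3 0 4 0 0;0.3 0 2.7 0 0;0.3 0 1.8 0 0'; python3 -m creep '0.3 0 0 -2 0;0.3 0 0 0 0;0.3 0 0 0 0;0.3 0 0 0 0;0.3 0 0 0 0;0.3 0 0 0 0;0.3 0 0 0 0;0.3 0 0 0 0;0.3 0 0 0 0;0.3 0 0 0 0'
python3 - <<'E'
from h import *
s=manip.capture("side");t=manip.capture("top")
z=manip.sense()["ee_pos"][2]-.077;print(np.round([(np.array(proj("side",(.433,.347,k)))-[190,90])*4 for k in(.032,z,z+.1)]).tolist())
c=np.hstack([s[90:190,190:290],t[180:280,150:250]])
cv2.imwrite("pics/p9.png",cv2.resize(c,None,fx=4,fy=4,interpolation=cv2.INTER_CUBIC)[:,:,::-1])
E
```

```text
t: 16.6
ee_pos: [0.4312, 0.349, 0.1648]
tool_rot: [-0.001, -0.146, 0.989, -0.0]
force: [0.1, -0.6, 0.1]
finger_gap: 0.494
gripper_force: 30.0
t: 17.6
ee_pos: [0.4324, 0.3474, 0.1463]
tool_rot: [0.0, -0.145, 0.989, 0.0]
force: [-0.4, 0.8, -2.2]
finger_gap: 0.494
gripper_force: 30.0
[[242.0, 275.0], [237.0, 238.0], [224.0, 132.0]]
```

View pics/p9.png

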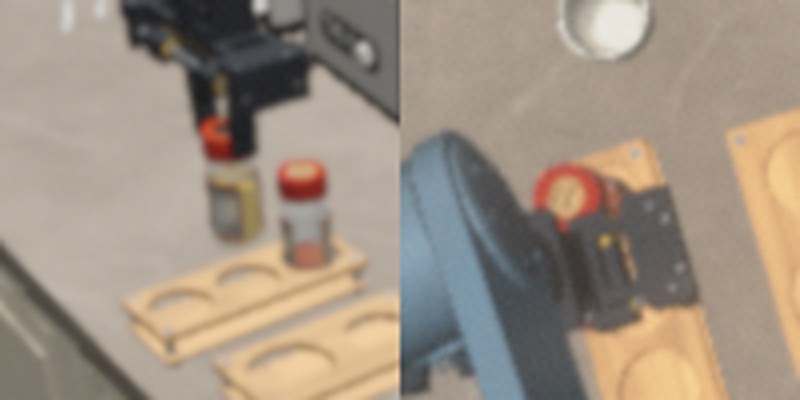

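The side crop shows jar 2 upright with its foot at (239,234), on the prediction of (237,238) above the middle well. Jar 1 is standing seated at (305,210). Lowering now.

```bash
python3 -m creep '0.3 0 0 -2 0;0.3 0 0 -2 0;0.3 0 0 -1 0;0.3 0 0 -.4 0;0.3 0 0 -.2 0;0.3 0 0 -.1 0;0.3 0 0 -.1 0;0.3 0 0 -.1 0;0.3 0 0 0 0;0.3 0 0 0 0'; python3 -m creep '0.3 0 0 -.1 0;0.3 0 0 -.05 0;0.3 0 0 0 0;0.3 0 0 0 0;0.3 0 0 0 0;0.3 0 0 0 0;0.3 0 0 0 0;0.3 0 0 0 0;0.3 0 0 0 0;0.3 0 0 0 0'
```

```text
t: 18.7
ee_pos: [0.4325, 0.3475, 0.0875]
tool_rot: [0.0, -0.145, 0.989, 0.0]
force: [1.0, 0.8, -1.3]
finger_gap: 0.496
gripper_force: 30.0
t: 19.7
ee_pos: [0.4333, 0.3478, 0.087]
tool_rot: [0.001, -0.145, 0.989, 0.0]
force: [-1.0, 0.1, 4.7]
finger_gap: 0.495
gripper_force: 30.0
```

```bash
python3 -m creep '0.52 0 0 0 0;0.56 0 0 0 0;0.6 0 0 0 0;0.65 0 0 0 0;0.7 0 0 0 0;0.75 0 0 0 0;0.8 0 0 0 0;0.8 0 0 2 0;0.8 0 0 3 0;0.8 0 0 4 0'; python3 -m creep '0.8 0 -3 0 0;0.8 0 -4.5 0 0;0.8 0 -4.5 0 0;0.8 0 -4.5 0 0;0.8 0 -4.5 0 0;0.8 0 -4.5 0 0;0.8 0 -4.5 0 0;0.8 0 -4.5 0 0;0.8 0 -4.5 0 0;0.8 1 -4.5 0 0';  python3 -m creep '0.8 1.5 -3.5 0 0;0.8 0.9 -2 0 0;0.8 0 0 0 0;0.8 0 0 0 0;0.8 0 0 0 0;0.8 0 0 0 0;0.8 0 0 0 0;0.8 0 0 0 0;0.8 0 0 -2 0;0.8 0 0 0 0'
```

```text
t: 20.7
ee_pos: [0.431, 0.3466, 0.175]
tool_rot: [-0.002, -0.145, 0.989, -0.001]
force: [0.3, 0.4, -0.0]
finger_gap: 0.801
gripper_force: 0.0
t: 21.7
ee_pos: [0.4416, -0.0892, 0.176]
tool_rot: [0.0, -0.145, 0.989, -0.0]
force: [1.2, 0.6, 0.6]
finger_gap: 0.803
gripper_force: 0.0
t: 22.7
ee_pos: [0.465, -0.1415, 0.154]
tool_rot: [-0.001, -0.145, 0.989, 0.001]
force: [0.3, 0.4, -0.4]
finger_gap: 0.802
gripper_force: 0.0
```

Run:
```python
from h import *
s=manip.capture("side");t=manip.capture("top")
c=np.hstack([s[130:250,210:330],t[190:290,160:280].repeat(1,0)[:120] if 0 else t[190:310,160:280]])
cv2.imwrite("pics/p10.png",cv2.resize(c,None,fx=3.3,fy=3.3,interpolation=cv2.INTER_CUBIC)[:,:,::-1])
for n,im in(("side",s),("top",t)):
    for st,ce in blobs(red(im),20,2000):print(n,"red",st.tolist(),ce.round(1),onz(n,*ce,0.1).round(3))
print(np.round([proj("top",(.433,.347,.116)),proj("top",(.496,.366,.116))],1))
```

```text
side red [261, 134, 9, 5, 32] [265.2 136.5] [0.496 0.362 0.1  ]
side red [244, 140, 10, 5, 39] [248.6 142.4] [0.433 0.342 0.1  ]
side red [301, 223, 18, 18, 201] [309.7 231.5] [ 0.467 -0.15   0.1  ]
[[199.2 253.3]
 [192.3 228.9]]
```

View pics/p10.png

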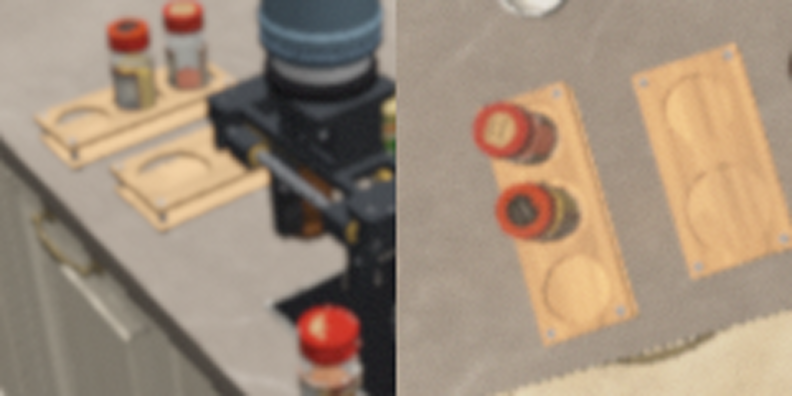

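The top view shows jar 2's cap at full (198.5,254), matching the seated prediction of (199.2,253.3). Jar 3 is in place below the gripper, so I'll grasp it.

```bash
python3 -m creep '0.8 .1 -.1 -2 0;0.8 0 0 -3 0;0.8 0 0 -2.8 0;0.8 0 0 0 0;0.8 0 0 0 0;0.8 0 0 0 0;0.7 0 0 0 0;0.6 0 0 0 0;0.5 0 0 0 0;0.4 0 0 0 0'; python3 -m creep '0.3 0 0 0 0;0.3 0 0 0 0;0.3 0 0 0 0;0.3 0 0 0 0;0.3 0 0 0 0;0.3 0 0 1 0;0.3 0 0 2 0;0.3 0 0 3 0;0.3 0 0 3 0;0.3 0 0 0 0'
```

```text
t: 23.8
ee_pos: [0.4677, -0.1437, 0.0783]
tool_rot: [0.0, -0.145, 0.989, -0.0]
force: [0.0, 0.5, 3.9]
finger_gap: 0.493
gripper_force: 30.0
t: 24.8
ee_pos: [0.4697, -0.145, 0.1721]
tool_rot: [0.003, -0.145, 0.989, -0.002]
force: [-0.3, -0.6, -2.3]
finger_gap: 0.492
gripper_force: 30.0
```

```bash
python3 -m creep '0.3 -.5 2 0 0;0.3 -.9 3.5 0 0;0.3 -.9 4.3 0 0;0.3 -.9 4.3 0 0;0.3 -.9 4.3 0 0;0.3 -.9 4.3 0 0;0.3 -.9 4.3 0 0;0.3 -.9 4.3 0 0;0.3 -.9 4.3 0 0;0.3 -.9 4.3 0 0'; python3 -m creep '0.3 -.6 3.5 0 0;0.3 -.5 2.5 0 0;0.3 0 1.25 0 0;0.3 0 0 -2 0;0.3 0 0 0 0;0.3 0 0 0 0;0.3 0 0 0 0;0.3 0 0 0 0;0.3 0 0 0 0;0.3 0 0 0 0'
python3 - <<'E'
from h import *
s=manip.capture("side")
z=manip.sense()["ee_pos"][2]-.078;print(np.round([(np.array(proj("side",(.370,.328,k)))-[180,80])*5 for k in(.032,z,z+.1)]).tolist())
cv2.imwrite("pics/p11.png",cv2.resize(s[80:200,180:300],None,fx=5,fy=5,interpolation=cv2.INTER_CUBIC)[:,:,::-1])
E
```

```text
t: 25.8
ee_pos: [0.38, 0.2568, 0.1668]
tool_rot: [-0.001, -0.145, 0.989, -0.0]
force: [1.6, -0.9, -1.8]
finger_gap: 0.493
gripper_force: 30.0
t: 26.8
ee_pos: [0.3707, 0.3278, 0.1482]
tool_rot: [0.0, -0.145, 0.989, 0.0]
force: [-0.6, 0.7, -2.0]
finger_gap: 0.491
gripper_force: 30.0
[[268.0, 425.0], [261.0, 377.0], [240.0, 243.0]]
```

View pics/p11.png

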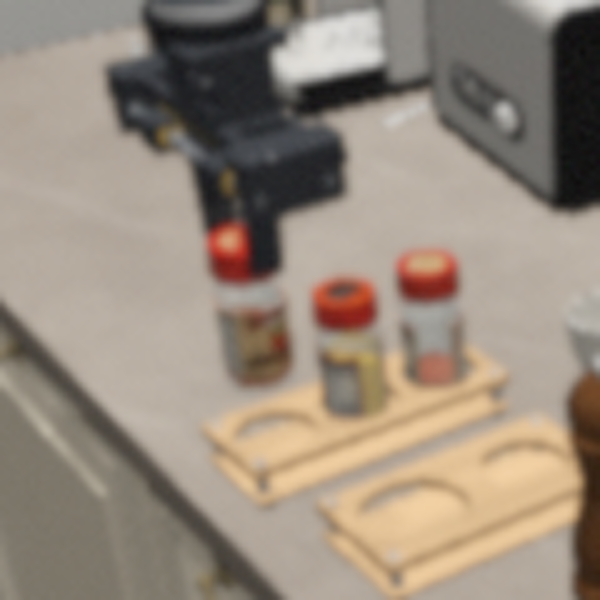

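The jar 3 foot is at crop (260,370), as predicted, and the near well mouth at (276,428) is a touch right of its prediction (268,425). I'll shift by +2 mm in x and lower.

```bash
python3 -m creep '0.3 .2 -.1 -2 0;0.3 0 0 -2 0;0.3 0 0 -1 0;0.3 0 0 -.4 0;0.3 0 0 -.2 0;0.3 0 0 -.1 0;0.3 0 0 -.1 0;0.3 0 0 -.1 0;0.3 0 0 0 0;0.3 0 0 0 0'; python3 -m creep '0.3 0 0 -.1 0;0.3 0 0 -.1 0;0.3 0 0 0 0;0.3 0 0 0 0;0.3 0 0 0 0;0.3 0 0 0 0;0.3 0 0 0 0;0.3 0 0 0 0;0.3 0 0 0 0;0.3 0 0 0 0'
```

```text
t: 27.85
ee_pos: [0.3725, 0.327, 0.089]
tool_rot: [0.0, -0.145, 0.989, 0.0]
force: [0.1, -0.3, -1.7]
finger_gap: 0.491
gripper_force: 30.0
t: 28.85
ee_pos: [0.3735, 0.3274, 0.0883]
tool_rot: [0.001, -0.145, 0.989, 0.0]
force: [-1.4, -0.2, 8.4]
finger_gap: 0.494
gripper_force: 30.0
```

```bash
python3 -m creep '0.52 0 0 0 0;0.56 0 0 0 0;0.6 0 0 0 0;0.65 0 0 0 0;0.7 0 0 0 0;0.75 0 0 0 0;0.8 0 0 0 0;0.8 0 0 2 0;0.8 0 0 3 0;0.8 0 0 4 0'; python3 -m creep '0.6 .5 -3 0 0;0.6 .7 -4.5 0 0;0.6 .7 -4.5 0 0;0.6 .7 -4.5 0 0;0.6 .7 -4.5 0 0;0.6 .7 -4.5 0 0;0.6 .7 -4.5 0 0;0.6 .7 -4.5 0 0;0.6 1 -4.5 0 0;0.6 1.3 -4.5 0 0';  python3 -m creep '0.6 1.5 -4.5 0 0;0.6 1.5 -4.5 0 0;0.6 1.2 -3.2 0 0;0.6 .35 -.4 0 0;0.6 0 0 0 0;0.6 0 0 -3 0;0.6 0 0 -2 0;0.6 0 0 0 0;0.6 0 0 0 0;0.6 0 0 0 0'
python3 - <<'E'
from h import *
e=np.array(manip.sense()["ee_pos"])
s=manip.capture("side");t=manip.capture("top")
y=np.array([-.287,.958,0]);print("tips",[np.round((np.array(proj("side",e+k*.035*y+[0,0,.009]))-[280,170])*5) for k in(1,-1)])
print("salt cap",np.round((np.array(proj("side",(.496,-.234,.082)))-[280,170])*5))
for st,ce in blobs(red(s),20,2000):print("red",ce.round(1),onz("side",*ce,0.106).round(3))
for st,ce in blobs(red(t),20,2000):print("red top",ce.round(1))
print(np.round(proj("top",(.372,.328,.116)),1))
cv2.imwrite("pics/p12.png",cv2.resize(s[170:290,280:400],None,fx=5,fy=5,interpolation=cv2.INTER_CUBIC)[:,:,::-1])
cv2.imwrite("pics/t12.png",t[:,:,::-1])
E
```

```text
t: 29.85
ee_pos: [0.3711, 0.3262, 0.1762]
tool_rot: [-0.002, -0.145, 0.989, -0.001]
force: [1.8, 1.2, -0.8]
finger_gap: 0.801
gripper_force: 0.0
t: 30.85
ee_pos: [0.4493, -0.1101, 0.177]
tool_rot: [0.0, -0.145, 0.989, -0.0]
force: [0.7, 0.8, 0.2]
finger_gap: 0.597
gripper_force: 0.0
t: 31.85
ee_pos: [0.4957, -0.2339, 0.1283]
tool_rot: [0.001, -0.146, 0.989, -0.001]
force: [-0.3, 0.8, 0.1]
finger_gap: 0.599
gripper_force: 0.0
tips [array([224., 306.]), array([324., 390.])]
salt cap [270. 432.]
red [265.4 136.5] [0.494 0.351 0.106]
red [248.6 142.4] [0.431 0.331 0.106]
red [231.8 147.3] [0.372 0.319 0.106]
red top [207.5 277.4]
[206.2 277.3]
```

View pics/p12.png

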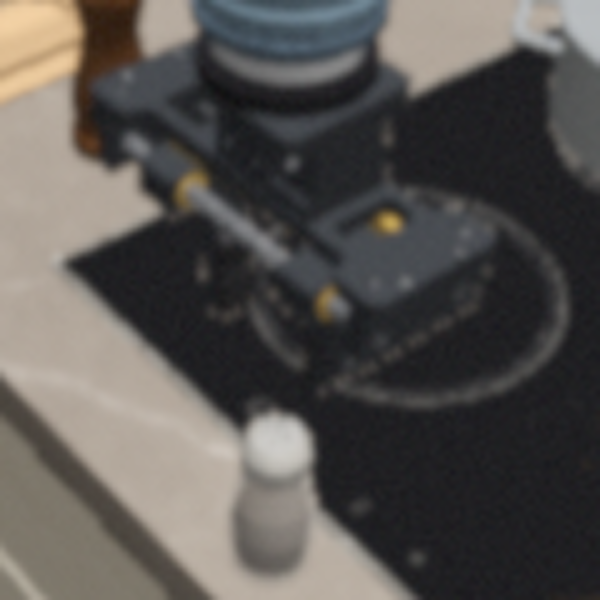

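All three jars are seated, with the jar 3 cap in the top view at (207.5,277.4) against a prediction of (206.2,277.3). The salt cap is at crop (278,442), between the finger tips at (225,318) and (330,392). Descend to cap height and close.

```bash
python3 -m creep '0.6 .1 -.1 -2 0;0.6 0 0 -2.5 0;0.6 0 0 -2 0;0.6 0 0 -.9 0;0.6 0 0 0 0;0.6 0 0 0 0;0.55 0 0 0 0;0.5 0 0 0 0;0.45 0 0 0 0;0.4 0 0 0 0'; python3 -m creep '0.35 0 0 0 0;0.3 0 0 0 0;0.25 0 0 0 0;0.2 0 0 0 0;0.2 0 0 0 0;0.2 0 0 0 0;0.2 0 0 0 0;0.2 0 0 0 0;0.2 0 0 0 0;0.2 0 0 0 0'
```

```text
t: 32.95
ee_pos: [0.4961, -0.2353, 0.0532]
tool_rot: [0.0, -0.145, 0.989, -0.0]
force: [0.5, -0.2, -1.0]
finger_gap: 0.403
gripper_force: 0.1
t: 33.95
ee_pos: [0.4961, -0.2353, 0.053]
tool_rot: [0.0, -0.145, 0.989, -0.0]
force: [0.3, -0.8, 6.0]
finger_gap: 0.367
gripper_force: 30.0
```

```bash
python3 -m creep '0.2 0 0 1 0;0.2 0 0 2 0;0.2 0 0 3 0;0.2 -.5 1 3 0;0.2 -.8 3 2 0;0.2 -.8 4.3 0 0;0.2 -.8 4.3 0 0;0.2 -.8 4.3 0 0;0.2 -.9 4.3 0 0;0.2 0 4.3 0 0'; python3 -m creep '0.2 0 4.3 0 0;0.2 0 4.3 0 0;0.2 0 4.3 0 0;0.2 0 4.3 0 0;0.2 1 2.5 0 0;0.2 2 1.1 0 0;0.2 2 0 0 0;0.2 1.7 0 0 0;0.2 0 0 0 0;0.2 0 0 0 0'; python3 -m creep '0.2 0 0 -2 0;0.2 0 0 -2 0;0.2 0 0 0 0;0.2 0 0 0 0;0.2 0 0 0 0;0.2 0 0 0 0;0.2 0 0 0 0;0.2 0 0 0 0;0.2 0 0 0 0;0.2 0 0 0 0'
python3 - <<'E'
from h import *
s=manip.capture("side");t=manip.capture("top")
z=manip.sense()["ee_pos"][2]-.053;print(np.round([(np.array(proj("side",(.517,.228,k)))-[220,80])*5 for k in(.032,z,z+.073)]).tolist())
c=np.hstack([s[80:200,220:340],t[160:280,180:300]])
cv2.imwrite("pics/p13.png",cv2.resize(s[80:200,220:340],None,fx=5,fy=5,interpolation=cv2.INTER_CUBIC)[:,:,::-1])
E
```

```text
t: 34.95
ee_pos: [0.4478, 0.0219, 0.1625]
tool_rot: [-0.001, -0.145, 0.989, 0.0]
force: [0.3, -0.5, -0.8]
finger_gap: 0.366
gripper_force: 30.0
t: 35.95
ee_pos: [0.5158, 0.2278, 0.1622]
tool_rot: [-0.001, -0.145, 0.989, 0.0]
force: [-0.1, 1.1, -0.7]
finger_gap: 0.372
gripper_force: 30.0
t: 36.95
ee_pos: [0.5169, 0.2279, 0.1229]
tool_rot: [0.0, -0.145, 0.989, 0.0]
force: [0.0, 0.2, -1.6]
finger_gap: 0.361
gripper_force: 30.0
[[319.0, 457.0], [316.0, 409.0], [310.0, 311.0]]
```

View pics/p13.png

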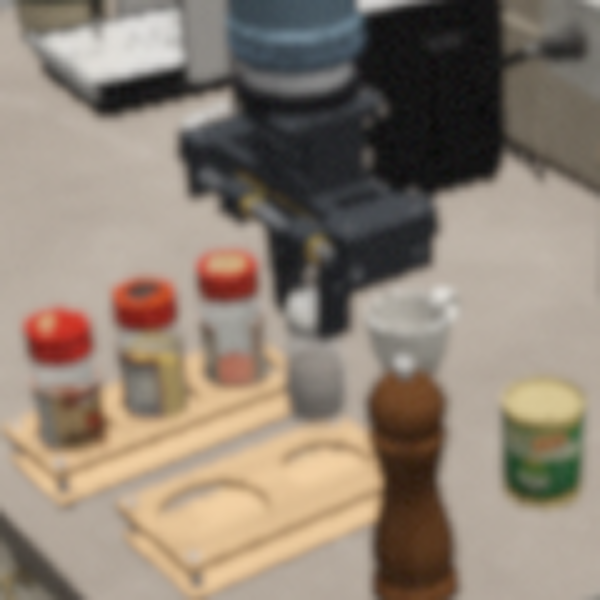

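All three jars sit in the rack, and the salt is upright with its foot at crop (315,405), matching the prediction (316,409). The small well is at about (323,458), so I'll shift +1 mm in x and lower.

```bash
python3 -m creep '0.2 .1 0 -2 0;0.2 0 0 -2 0;0.2 0 0 -1 0;0.2 0 0 -.4 0;0.2 0 0 -.2 0;0.2 0 0 -.1 0;0.2 0 0 -.1 0;0.2 0 0 -.1 0;0.2 0 0 0 0;0.2 0 0 0 0'; python3 -m creep '0.2 0 0 -.1 0;0.2 0 0 -.1 0;0.2 0 0 0 0;0.2 0 0 0 0;0.2 0 0 0 0;0.2 0 0 0 0;0.2 0 0 0 0;0.2 0 0 0 0;0.2 0 0 0 0;0.2 0 0 0 0'
```

```text
t: 38.05
ee_pos: [0.518, 0.2279, 0.064]
tool_rot: [0.0, -0.145, 0.989, 0.0]
force: [0.2, 0.0, -0.7]
finger_gap: 0.367
gripper_force: 30.0
t: 39.05
ee_pos: [0.519, 0.2281, 0.0631]
tool_rot: [0.001, -0.145, 0.989, 0.0]
force: [-1.3, -0.5, 5.6]
finger_gap: 0.369
gripper_force: 30.0
```

Contact again. I've now viewed 17 pictures, which is over the allowance of 14, so I'll view no more and check by numbers only. Next I'll release the salt and go to the mill.

```bash
python3 -m creep '0.39 0 0 0 0;0.42 0 0 0 0;0.46 0 0 0 0;0.5 0 0 0 0;0.55 0 0 0 0;0.6 0 0 0 0;0.6 0 0 2 0;0.6 0 0 3 0;0.6 0 0 4 0;0.8 0 0 4 0'; python3 -m creep '0.85 .5 -2 0 0;0.85 .5 -4 0 0;0.85 .6 -3.6 0 0;0.85 .3 -2 0 0;0.85 0 0 0 0;0.85 0 0 0 0;0.85 0 0 0 0;0.85 0 0 0 0;0.85 0 0 0 0;0.85 0 0 0 0'
python3 - <<'E'
from h import *
s=manip.capture("side");t=manip.capture("top")
def brown(im):
    h=cv2.cvtColor(im,cv2.COLOR_RGB2HSV).astype(int);return (h[...,0]<16)&(h[...,1]>110)&(h[...,2]<130)&(h[...,2]>25)
m=brown(s);m[:140]=0;m[215:]=0;m[:,285:320]&=True;m[:,:285]=0;m[:,320:]=0
for st,ce in blobs(m,60,3000):
    print("mill side",st.tolist(),ce.round(1))
    for v in range(st[1],st[1]+st[3],6):
        u=np.where(m[v])[0];print(v,u.min(),u.max(),end=' | ')
print()
for z in(0,.085,.141,.17):print(z,np.round(proj("side",(.537,.112,z)),1))
# salt: bright/grey cap in top, predicted spot
print("salt pred top",np.round(proj("top",(.518,.228,.1)),1),"side",np.round(proj("side",(.518,.228,.085)),1))
g=lambda im:(im.max(2).astype(int)-im.min(2)<22)&(im.max(2)>125)
for n,im in(("top",t),("side",s)):
    u,v=np.round(proj(n,(.518,.228,.09))).astype(int);mm=np.zeros(im.shape[:2],bool);mm[v-9:v+10,u-9:u+10]=g(im)[v-9:v+10,u-9:u+10]
    for st,ce in blobs(mm,15,400):print("salt",n,st.tolist(),ce.round(1))
E
```

```text
t: 40.05
ee_pos: [0.5173, 0.2278, 0.1927]
tool_rot: [-0.001, -0.145, 0.989, -0.0]
force: [1.1, 0.1, -0.0]
finger_gap: 0.666
gripper_force: 0.0
t: 41.05
ee_pos: [0.5368, 0.1125, 0.1918]
tool_rot: [-0.0, -0.146, 0.989, 0.0]
force: [0.3, 0.3, -0.0]
finger_gap: 0.849
gripper_force: 0.0
mill side [294, 155, 17, 47, 576] [301.6 178.6]
155 297 304 | 161 294 307 | 167 295 307 | 173 296 306 | 179 297 306 | 185 296 308 | 191 296 309 | 197 295 310 | 
0 [301.4 197.3]
0.085 [300.7 175.2]
0.141 [300.3 159.6]
0.17 [300.  151.1]
salt pred top [246.7 219.9] side [283.2 157.8]
salt side [279, 153, 12, 14, 124] [284.2 159.6]
```

The numbers agree. The mill's head is centred at column 300.5 (predicted 300.3), and the salt cap is where a seated shaker should show. Descending onto the mill.

```bash
python3 -m creep '0.85 0 0 -2 0;0.85 0 0 -3 0;0.85 0 0 -2 0;0.85 0 0 -1 0;0.85 0 0 -.5 0;0.85 0 0 -.3 0;0.85 0 0 0 0;0.85 0 0 0 0;0.8 0 0 0 0;0.75 0 0 0 0'; python3 -m creep '0.7 0 0 0 0;0.65 0 0 0 0;0.6 0 0 0 0;0.55 0 0 0 0;0.5 0 0 0 0;0.4 0 0 0 0;0.3 0 0 0 0;0.3 0 0 0 0;0.3 0 0 0 0;0.3 0 0 0 0'
```

```text
t: 42.15
ee_pos: [0.5373, 0.1119, 0.1044]
tool_rot: [0.001, -0.145, 0.989, -0.0]
force: [0.4, -0.2, 0.3]
finger_gap: 0.756
gripper_force: 0.0
t: 43.15
ee_pos: [0.5369, 0.112, 0.1038]
tool_rot: [0.0, -0.145, 0.989, 0.0]
force: [0.5, 1.5, 0.9]
finger_gap: 0.526
gripper_force: 29.4
```

The grip is at 0.526, about 48 mm, which suggests only the neck is held. I'll regrip 8 mm higher to take in the head too.

```bash
python3 -m creep '0.6 0 0 0 0;0.65 0 0 0 0;0.7 0 0 0 0;0.7 0 0 .4 0;0.7 0 0 .4 0;0.7 0 0 0 0;0.65 0 0 0 0;0.6 0 0 0 0;0.55 0 0 0 0;0.5 0 0 0 0'; python3 -m creep '0.4 0 0 0 0;0.3 0 0 0 0;0.3 0 0 0 0;0.3 0 0 0 0;0.3 0 0 0 0;0.3 0 0 0 0;0.3 0 0 0 0;0.3 0 0 0 0;0.3 0 0 0 0;0.3 0 0 0 0'
```

```text
t: 44.15
ee_pos: [0.5368, 0.112, 0.1118]
tool_rot: [-0.0, -0.145, 0.989, 0.0]
force: [-0.4, 0.3, 0.7]
finger_gap: 0.528
gripper_force: 30.0
t: 45.15
ee_pos: [0.5369, 0.1119, 0.1118]
tool_rot: [-0.0, -0.145, 0.989, 0.0]
force: [-0.5, 0.9, 0.1]
finger_gap: 0.529
gripper_force: 30.0
```

The gap barely changed, so the first height, nearest to the advised 129 mm, was right. I'll go back down to it.

```bash
python3 -m creep '0.6 0 0 0 0;0.65 0 0 0 0;0.7 0 0 0 0;0.7 0 0 -.5 0;0.7 0 0 -.5 0;0.7 0 0 0 0;0.65 0 0 0 0;0.6 0 0 0 0;0.55 0 0 0 0;0.5 0 0 0 0'; python3 -m creep '0.4 0 0 0 0;0.3 0 0 0 0;0.3 0 0 0 0;0.3 0 0 0 0;0.3 0 0 0 0;0.3 0 0 0 0;0.3 0 0 0 0;0.3 0 0 0 0;0.3 0 0 0 0;0.3 0 0 0 0';  python3 -m creep '0.3 0 0 .3 0;0.3 0 0 .5 0;0.3 0 0 1 0;0.3 0 0 1 0;0.3 0 0 1.5 0;0.3 0 0 1.5 0;0.3 0 0 1.2 0;0.3 0 0 .5 0;0.3 0 0 0 0;0.3 0 0 0 0'
python3 - <<'E'
from h import *
s=manip.capture("side");e=manip.sense();print(e["moment"])
h=cv2.cvtColor(s,cv2.COLOR_RGB2HSV).astype(int);m=(h[...,0]<16)&(h[...,1]>110)&(h[...,2]<130)&(h[...,2]>25)
m[:130]=0;m[205:]=0;m[:,:280]=0;m[:,320:]=0
for st,ce in blobs(m,60,3000):
    print("mill",st.tolist(),ce.round(1))
    for v in range(st[1],st[1]+st[3],4):
        u=np.where(m[v])[0];print(v,u.min(),u.max(),end=' | ')
print()
for z in(.075,.12,.16,.216):print(z,np.round(proj("side",(.537,.112,z)),1))
E
```

```text
t: 46.15
ee_pos: [0.537, 0.112, 0.102]
tool_rot: [0.0, -0.145, 0.989, 0.0]
force: [0.1, 0.2, 0.3]
finger_gap: 0.528
gripper_force: 29.4
t: 47.15
ee_pos: [0.537, 0.1119, 0.102]
tool_rot: [0.0, -0.145, 0.989, 0.0]
force: [-0.8, 1.6, 3.5]
finger_gap: 0.525
gripper_force: 29.2
t: 48.15
ee_pos: [0.5366, 0.1119, 0.1765]
tool_rot: [-0.0, -0.145, 0.989, 0.0]
force: [-0.5, 1.1, -2.9]
finger_gap: 0.526
gripper_force: 29.5
[0.07294925 0.0713018  0.00518947]
mill [292, 131, 19, 51, 582] [300.2 159.7]
131 295 296 | 135 293 302 | 139 292 302 | 143 294 302 | 147 294 302 | 151 296 305 | 155 297 305 | 159 296 306 | 163 296 307 | 167 294 308 | 171 294 309 | 175 294 309 | 179 294 309 | 
0.075 [300.8 177.9]
0.12 [300.4 165.5]
0.16 [300.1 154. ]
0.216 [299.6 137. ]
```

The mill was lifted upright: its foot centre shows at column 301.5 against a predicted 300.8, the same small bias as before. Carrying it to the large well.

```bash
python3 -m creep '0.3 -1 0 0 0;0.3 -2 .5 0 0;0.3 -2.2 1.5 0 0;0.3 -2 2 0 0;0.3 -1.5 2 0 0;0.3 -1 2 0 0;0.3 -.5 1.1 0 0;0.3 0 0 0 0;0.3 0 0 0 0;0.3 0 0 0 0'; python3 -m creep '0.3 0 0 -1 0;0.3 0 0 -1 0;0.3 0 0 0 0;0.3 0 0 0 0;0.3 0 0 0 0;0.3 0 0 0 0;0.3 0 0 0 0;0.3 0 0 0 0;0.3 0 0 0 0;0.3 0 0 0 0'
python3 - <<'E'
from h import *
s=manip.capture("side");e=np.array(manip.sense()["ee_pos"])
h=cv2.cvtColor(s,cv2.COLOR_RGB2HSV).astype(int);m=(h[...,0]<16)&(h[...,1]>110)&(h[...,2]<130)&(h[...,2]>25)
m[:110]=0;m[205:]=0;m[:,:240]=0;m[:,300:]=0
for st,ce in blobs(m,60,3000):
    print("mill",st.tolist(),ce.round(1))
    for v in range(st[1],st[1]+st[3],4):
        u=np.where(m[v])[0];print(v,u.min(),u.max(),end=' | ')
print()
for z in(0,.045,.085,.141):print(z,np.round(proj("side",(e[0],e[1],e[2]-.102+z)),1))
print("well mouth",np.round(proj("side",(.435,.203,.032)),1))
E
```

```text
t: 49.2
ee_pos: [0.4353, 0.2022, 0.1767]
tool_rot: [-0.0, -0.145, 0.989, -0.0]
force: [0.4, 0.6, -2.7]
finger_gap: 0.529
gripper_force: 29.5
t: 50.2
ee_pos: [0.4349, 0.2029, 0.1569]
tool_rot: [0.0, -0.145, 0.989, 0.0]
force: [0.1, -0.5, -2.1]
finger_gap: 0.526
gripper_force: 29.5
mill [244, 131, 27, 48, 581] [259.1 157.1]
131 252 254 | 135 250 270 | 139 249 259 | 143 244 258 | 147 254 259 | 151 255 265 | 155 256 266 | 159 255 267 | 163 254 268 | 167 254 268 | 171 255 270 | 175 255 270 | 
0 [261.2 174.7]
0.045 [259.9 162.8]
0.085 [258.7 151.7]
0.141 [257.  135.3]
well mouth [261.9 180.6]
```

The foot is at column 262.5 and the large well was seen at column 263, so they're aligned. Lowering.

```bash
python3 -m creep '0.3 0 0 -1 0;0.3 0 0 -1.5 0;0.3 0 0 -1 0;0.3 0 0 -.4 0;0.3 0 0 -.2 0;0.3 0 0 -.1 0;0.3 0 0 -.1 0;0.3 0 0 -.1 0;0.3 0 0 0 0;0.3 0 0 0 0'; python3 -m creep '0.3 0 0 -.1 0;0.3 0 0 -.05 0;0.3 0 0 0 0;0.3 0 0 0 0;0.3 0 0 0 0;0.3 0 0 0 0;0.3 0 0 0 0;0.3 0 0 0 0;0.3 0 0 0 0;0.3 0 0 0 0'
```

```text
t: 51.25
ee_pos: [0.435, 0.2029, 0.113]
tool_rot: [0.0, -0.145, 0.989, -0.0]
force: [0.5, 0.3, -2.7]
finger_gap: 0.526
gripper_force: 29.5
t: 52.25
ee_pos: [0.4354, 0.2031, 0.1119]
tool_rot: [0.001, -0.145, 0.989, 0.0]
force: [-1.5, 0.6, 5.8]
finger_gap: 0.524
gripper_force: 29.4
```

Contact came at exactly the expected height. I'll release, lift clear, back away and verify by numbers.

```bash
python3 -m creep '0.54 0 0 0 0;0.58 0 0 0 0;0.62 0 0 0 0;0.66 0 0 0 0;0.7 0 0 0 0;0.75 0 0 0 0;0.8 0 0 1 0;0.8 0 0 3 0;0.8 0 0 4 0;0.8 0 0 4 0'; python3 -m creep '0.8 0 -2 0 0;0.8 0 -4 0 0;0.8 0 -4.5 0 0;0.8 0 -4.5 0 0;0.8 0 -4.5 0 0;0.8 0 -4.5 0 0;0.8 0 -4 0 0;0.8 0 -2 0 0;0.8 0 0 0 0;0.8 0 0 0 0'
python3 - <<'E'
from h import *
s=manip.capture("side");t=manip.capture("top");I={"side":s,"top":t}
for n in I:
    for st,ce in blobs(red(I[n]),20,2000):print(n,"red",ce.round(1))
print("pred caps top",[np.round(proj("top",(*p,.112)),1).tolist() for p in((.372,.328),(.433,.347),(.496,.366))])
for n,im in I.items():
    h=cv2.cvtColor(im,cv2.COLOR_RGB2HSV).astype(int);m=(h[...,0]<16)&(h[...,1]>90)&(h[...,2]<130)&(h[...,2]>20)
    u,v=np.round(proj(n,(.435,.203,.1))).astype(int);k=np.zeros_like(m);k[v-35:v+30,u-20:u+25]=m[v-35:v+30,u-20:u+25]
    for st,ce in blobs(k,60,3000):print("mill",n,st.tolist(),ce.round(1))
    print(" pred mill z .01,.09,.15,.18",[np.round(proj(n,(.435,.203,z)),1).tolist() for z in(.01,.09,.15,.18)])
    g=(im.max(2).astype(int)-im.min(2)<22)&(im.max(2)>110);u,v=np.round(proj(n,(.518,.228,.085))).astype(int);k=np.zeros_like(g);k[v-11:v+12,u-11:u+12]=g[v-11:v+12,u-11:u+12]
    for st,ce in blobs(k,15,500):print("salt",n,st.tolist(),ce.round(1))
    print(" pred salt z .01,.05,.085",[np.round(proj(n,(.518,.228,z)),1).tolist() for z in(.01,.05,.085)])
    o=cv2.imread(f"pics/{n}0.png")[:,:,::-1]
    for nm,lo,hi in(("yellow",23,33),("green",40,85)):
        for w,x in(("old",o),("new",im)):
            q=cv2.cvtColor(x.copy(),cv2.COLOR_RGB2HSV).astype(int)
            for st,ce in blobs((q[...,0]>=lo)&(q[...,0]<=hi)&(q[...,1]>130)&(q[...,2]>70),40,900):print(n,nm,w,ce.round(1),st[4])
    for w,x in(("old",o),("new",im)):
        u,v=((200,183) if n=="top" else (303,146));c=x[v-14:v+15,u-16:u+17].min(2)>165;print(n,"cup",w,np.argwhere(c).mean(0).round(1),c.sum())
E
```

```text
t: 53.25
ee_pos: [0.4344, 0.2028, 0.2331]
tool_rot: [-0.0, -0.145, 0.989, -0.0]
force: [0.3, 0.8, -0.1]
finger_gap: 0.801
gripper_force: 0.0
t: 54.25
ee_pos: [0.4349, -0.097, 0.2318]
tool_rot: [0.0, -0.144, 0.99, 0.0]
force: [0.0, 0.6, -0.1]
finger_gap: 0.803
gripper_force: 0.0
side red [249.1 142.3]
side red [231.7 147.4]
top red [207.3 277.5]
pred caps top [[206.6, 277.2], [199.6, 253.3], [192.8, 229.0]]
mill side [250, 143, 22, 44, 590] [260.9 164.9]
 pred mill z .01,.09,.15,.18 [[262.5, 186.1], [260.2, 165.4], [258.5, 148.7], [257.5, 140.0]]
salt side [277, 147, 15, 23, 139] [284.5 157. ]
 pred salt z .01,.05,.085 [[284.4, 176.8], [283.8, 166.9], [283.2, 157.8]]
side yellow old [369.2 308.2] 579
side yellow new [369.2 308.2] 581
side cup old [ 7.4 14.8] 130
side cup new [ 4.8 23. ] 10
mill top [243, 242, 28, 20, 323] [256.  251.4]
 pred mill z .01,.09,.15,.18 [[261.5, 252.7], [256.9, 251.8], [252.9, 251.0], [250.8, 250.6]]
salt top [243, 216, 15, 12, 139] [249.7 221.6]
 pred salt z .01,.05,.085 [[252.6, 223.0], [250.1, 221.7], [247.8, 220.4]]
top yellow old [466.6 215.9] 391
top yellow new [466.6 215.9] 387
top cup old [13.9 16.7] 257
top cup new [13.9 16.5] 269
```

```bash
python3 -c "
from workcell import manip
print(manip.hand_in())"
```

```text
the job is handed in; nothing more can be done
None
```

All five seasonings are in their wells: the three spice jars in the rack, the mill and the salt in the cruet stand. They were set down under contact, and the job was handed in at about 54 s. The final look matched for two of the jars, the salt and the mill; the third jar was hidden then but measured as seated earlier. The lemon and cup had not moved; the tin was not re-measured, though the arm never went near it. I viewed 17 pictures, 3 over the limit of 14.

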